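# Close up the chocolate keeper

### The arm

A 6-joint arm with a two-finger parallel gripper is mounted at the origin on a cart in front of the work surface, level with it; the furniture and walls round the work are solid. World frame = base frame: x ahead of the robot, y to its left, z up, the work surface at z = 0. Lengths are in m, angles in rad, forces in N, time in s.
With the tool pointing down it reaches from about 0.35 to 0.975 m from the base axis. Payload 4.9 kg.
Tool frame: the origin (TCP) lies on the centre line of the jaws, within the pads' length; the fingertips stand 11 mm ahead of it and the grasp point (between the pads) lies 8 mm behind it; z points along the fingers, y is the direction in which the jaws open and shut (so a half turn about z gives the same grasp; the last joint's range is limited). The gripper opens to 85 mm and grips with 20 to 120 N. Pads are 22 mm wide; open, the fingers measure 114 mm over their backs; the gripper's body (76 mm by 85 mm) begins 54 mm behind the grasp point. The pads swing forward as they close: fully open they stand 13 mm farther back than shut.
Start: joints at [1.144, 0.053, 1.613, -0, 1.476, -0.119], TCP at [0.189, 0.596, 0.242] pointing down, gripper open.
Joint ranges: [-3.01, 3.01], [-1.01, 2.22], [0.06, 2.58], [-1.02, 4.17], [0.09, 2.62], [-3.14, 3.14]. Speed limits (rad/s): [2.57, 2.57, 3.14, 3.14, 3.14, 3.14].

### API

Orientations are given as a rotation vector (axis times angle).
In Python, from station import ctrl gives the robot as it stands.
- The arm moves only by the tool send_rows, never from a script. Its argument "series" is a list of rows, each an object of numbers: "tx", "ty", "tz": the shift along the tool's x, y, z in cm; "wx", "wy", "wz": the turn, a rotation vector about the tool's x, y, z in rad; "jaw": the closure, from 0 (fully open) to 1 (shut). In form: [{"tx": .., "ty": .., "tz": .., "wx": .., "wy": .., "wz": .., "jaw": ..}, ...]. A call has 1 to 5 rows; each row shifts and turns the pose as measured when the row begins, along the tool's axes as they then stand; what a row does not reach is not made up. A row lasts 1/8 s, in which the tool goes at most 62.5 mm and 10.7 degrees, less where a joint would pass 70% of its speed; a pose out of reach is approached as far as the arm can. A call is refused whole if a number of a shift passes 6.25 or a number of a turn 0.188, either way. A call with a gripper value outside its range is refused whole. The fingers move at their own pace and stop on an object; "squeeze" is the grip in N (left out, the last holds). Time passes only in rows, so rows that do not move let the fingers close. It gives the time, the measured TCP pose, the force and the opening at its end, in the units of the state.
- ctrl.get_obs(): the state, without advancing time (a new reading comes with each control period).
- ctrl.get_image(name): name is "scene" or "top" or "wrist"; returns the picture (384x512x3 uint8, red, green, blue); there is no depth.
- ctrl.camera_info(name): a dict with "mtx" (3x3 intrinsics, pixels), "R" (3x3) and "t" (3): a world point X has camera coordinates R X + t. Camera axes: x right, y down, z forward; pixel columns grow to the right and rows downward; lengths in m; the calibration is good to about 2 mm. A picture is of the moment at which its call begins: read the wrist's pose just before it. camera_info takes no time and is no camera call; for the wrist camera it gives the pose at the moment of the call.
- ctrl.finish_job(): hands the job in, once; it reports no verdict.
The state is a dict: "t": time; "q": joint angles; "dq": joint speeds; "effort": joint torques, N m; "tool_pos": TCP position; "tool_rot": TCP orientation; "contact_force": force on the tool from outside, world axes, zero at the start; "wrist_torque": the same for the moment, N m; "opening": finger opening in m.
Only numpy, scipy, OpenCV 4.12 (cv2) and the standard library are available. Lean on these libraries where they do the work, as an engineer would, in place of code of your own. Each camera call takes 0.05 s, during which the arm holds its last target.

### The job

Two small wooden keepers stand open on the counter; one is filled with chocolates, the other is empty. Close up the filled one with your fingertips, gently: push its lid all the way down shut and push its drawer fully home, in either order. Only push, do not pick up anything: leave the empty keeper standing open just as it is, and do not disturb the things around.

Things in the scene. Friction and masses are not known exactly. Their poses are not given: they have to be found in the camera images.
- full: the keeper to close: wooden box fixed to the counter, 130 deep (its x) x 100 wide (its y) x 78 high without its lid, filled with chocolates on top and in the drawer. Origin: centre of its underside, on the counter; its -x is the front (drawer side), z up. It may stand left or right of the empty one and slightly turned.
- empty: the other keeper, same make and size and same frame, with nothing in it; leave its lid and drawer as they stand
- full_lid (a joint): hinge angle of the filled keeper's lid, rad: 0 = shut flat, grows as the lid opens upward (starts about 0.4 to 0.9). The hinge is stiff (about 0.12 N m of friction, 0.03 N m s/rad damping): the lid stays where it is left; a push of 1 to 2 N at its free edge moves it.
- full_drawer (a joint): how far the filled keeper's drawer stands out, m: 0 = fully home, grows toward the keeper's front (-x) (starts about 0.025 to 0.05). Slides with about 1.2 N of friction and stays where it is left.
- full_lid_hinge (a point): middle of the hinge line of the filled keeper's lid: on the far (+x) top edge of the box, 65 from its centre, 78 above the counter; the line runs along the keeper's y
- full_lid_edge (a point): middle of the free front edge of the filled keeper's lid, on the outer (upper when shut) face. The lid is a flat panel 132 long from the hinge, 100 wide, 8 thick, its inner face passing through the hinge line; its outer face is 86 above the counter when shut. A brass tab 2.5 thick sits on the edge.
- full_drawer_front (a point): centre of the outer face of the filled keeper's drawer front, 25 above the counter; the front is 98 wide (keeper's y), from 4 to 46 above the counter, 10 thick. A brass knob 14 in diameter at its centre stands 11 out of it. The shut face lies 75 in front of the keeper's centre, 8 in front of the shut lid's edge.
- empty_lid (a joint): hinge angle of the empty keeper's lid, rad, same meaning (leave it)
- empty_drawer (a joint): opening of the empty keeper's drawer, m, same meaning (leave it)
- empty_lid_edge (a point): the same point on the empty keeper's lid; must stay where it is
- empty_drawer_front (a point): the same point on the empty keeper's drawer; must stay where it is
- ribbon_gold: loose spool of gold ribbon, 54 in diameter, 24 high, origin centre of its underside; bystander
- gift_box: loose dark gift box with gold ribbon cross, 72x74x34, origin centre of its underside; bystander
- scoop: loose steel tasting scoop lying on the counter, 157x49x23, long axis its x, origin centre of its underside; bystander

How it is judged:
By the outcome, as a careful person would: the job done as asked, in the order asked, and still so for the second after the job is handed in, with the robot touching nothing.
It also fails if it takes over 48 s, if anything falls off the work surface, if the arm or the gripper's body presses on something with over 40 N, if the wrist force passes 120 N, or if a joint passes its speed limit or range.

## Working session

There is one attempt and no reset: what is moved stays moved. The work goes in short steps, Python scripts to look and compute and a tool call to move; the robot and the scene stay as the last step left them, time stands still between calls to the robot, and variables do not carry over. Pictures are saved under pics/ and viewed, and the job is handed in when it is done.

Besides the shell and the picture viewer there is one more tool, called after "Emit:" as name([rows], argument=value, ...), one row to a line, values as JSON. send_rows: Moves the arm, as the interface text tells. Its arguments: {"type":"object","properties":{"series":{"type":"array"},"squeeze":{"type":"number"}},"required":["series"]}

```bash
mkdir -p pics; ls
python3 - <<'E'
from station import ctrl
import cv2
for n in ["scene","top"]:
    im=ctrl.get_image(n); cv2.imwrite(f"pics/{n}0.png",cv2.resize(im[:,:,::-1],(800,600),interpolation=cv2.INTER_CUBIC))
    c=ctrl.camera_info(n); print(n,c["mtx"],c["R"],c["t"])
o=ctrl.get_obs();print(o)
E
```

```text
pics
scene [[396.72366551   0.         255.77282483]
 [  0.         396.72366551 193.10216242]
 [  0.           0.           1.        ]] [[ 0.89877844 -0.43835658 -0.00639004]
 [-0.27934203 -0.56138975 -0.77897983]
 [ 0.33788363  0.70191528 -0.62701641]] [-0.62311866  0.0402842   1.1248001 ]
top [[372.61104315   0.         248.69634702]
 [  0.         372.61104315 186.52654693]
 [  0.           0.           1.        ]] [[ 1.10267938e-02 -9.99939195e-01 -1.26565747e-04]
 [-9.85580547e-01 -1.08470813e-02 -1.68858895e-01]
 [ 1.68847255e-01  1.98671296e-03 -9.85640227e-01]] [-0.34131195  0.55675618  0.83784073]
{'t': 0.1, 'q': array([ 1.14396592e+00,  5.33130564e-02,  1.61413245e+00, -7.07783611e-06,
        1.47602584e+00, -1.19019213e-01]), 'dq': array([ 0.00129683, -0.00043062, -0.00295481, -0.00074187,  0.00045818,
        0.00020782]), 'effort': array([-4.15157956e-04, -3.94904888e+01, -3.71362782e+01, -1.94826493e-04,
        3.88652654e-03,  4.32135309e-06]), 'tool_pos': array([0.18914611, 0.59512521, 0.24118666]), 'tool_rot': array([-4.81524310e-01, -3.10396387e+00,  2.84434659e-03]), 'contact_force': array([ 0.90002028,  0.31323275, -0.14893829]), 'wrist_torque': array([-0.03091019, -0.00405678, -0.03661575]), 'opening': 0.08531804733978904}
```

View pics/scene0.png

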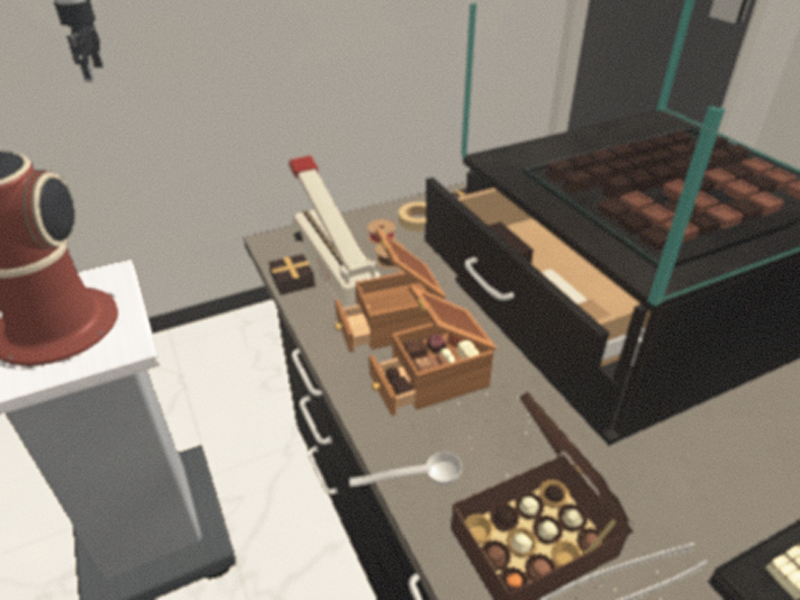

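View pics/top0.png

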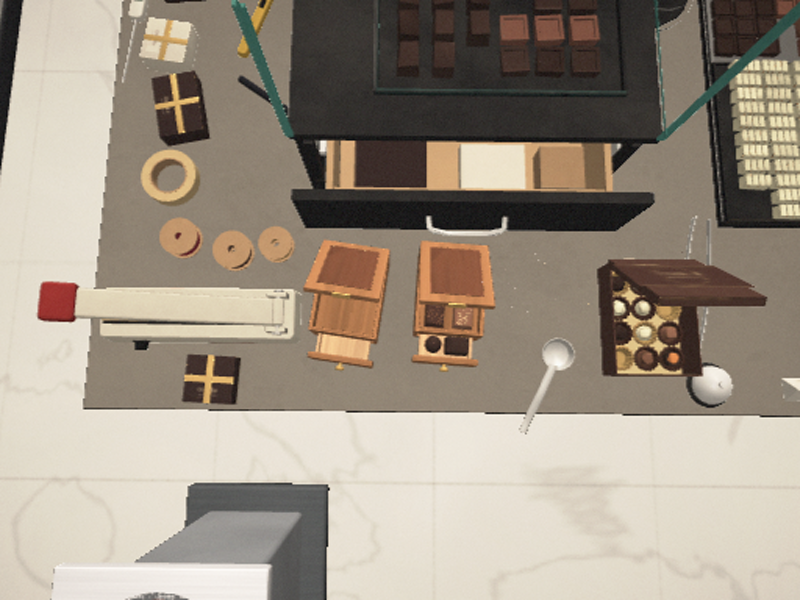

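The filled keeper is the right one in the top view (about 455,305 at 800x600), with its drawer toward the robot. The empty one is on the left, at about 345,305. The scoop lies to the right, near 550,380. I'll zoom in next.

Run:
```python
from station import ctrl
import cv2
im=ctrl.get_image("top")[145:245,190:330]; cv2.imwrite("pics/topz.png",cv2.resize(im[:,:,::-1],None,fx=5.7,fy=5.7,interpolation=cv2.INTER_CUBIC))
im=ctrl.get_image("scene")[170:270,215:335]; cv2.imwrite("pics/scz.png",cv2.resize(im[:,:,::-1],None,fx=6,fy=6,interpolation=cv2.INTER_CUBIC))
```

```text
(no output)
```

View pics/topz.png

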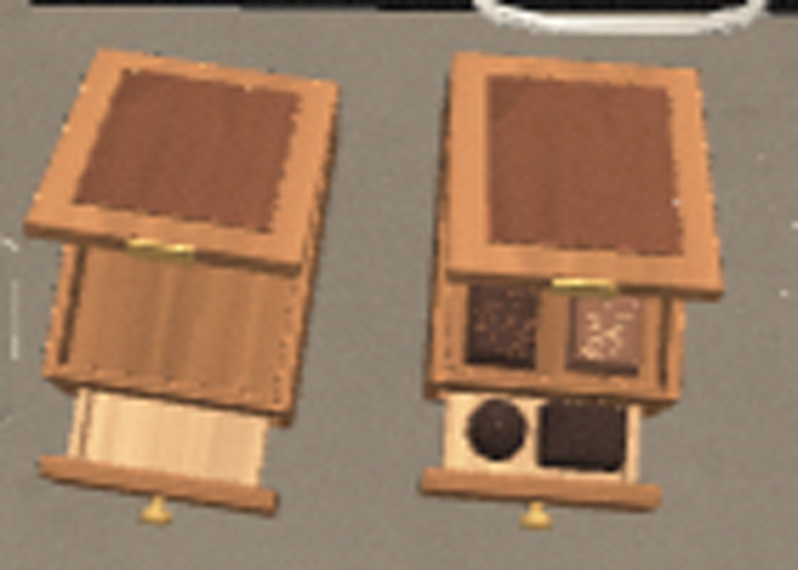

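View pics/scz.png

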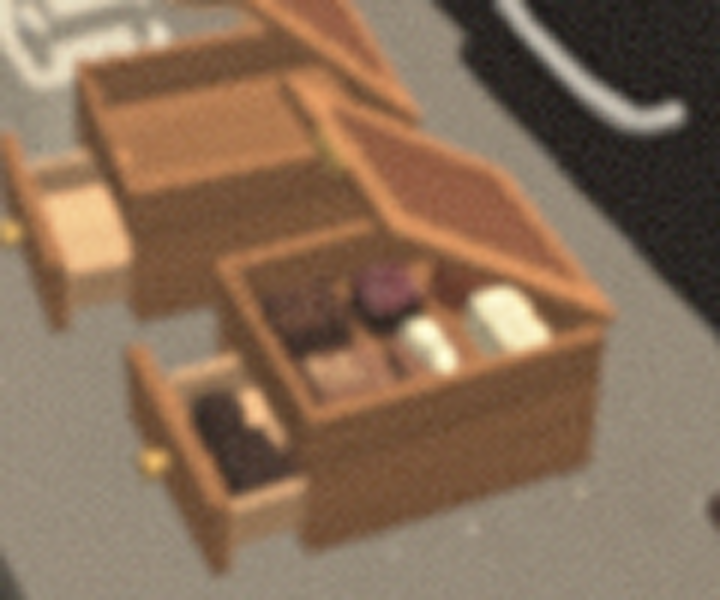

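```bash
cat > h.py <<'E'
from station import ctrl
import numpy as np
def ray(n,u,v):
    c=ctrl.camera_info(n);K,R,t=map(np.array,(c["mtx"],c["R"],c["t"]))
    d=R.T@np.linalg.solve(K,[u,v,1]);return -R.T@t,d/np.linalg.norm(d)
def plane(n,u,v,z):
    o,d=ray(n,u,v);return o+d*(z-o[2])/d[2]
def tri(a,b):
    A=np.zeros((3,3));y=np.zeros(3);L=[ray(*a),ray(*b)]
    for o,d in L:
        P=np.eye(3)-np.outer(d,d);A+=P;y+=P@o
    p=np.linalg.solve(A,y);return p,[np.linalg.norm((np.eye(3)-np.outer(d,d))@(p-o)) for o,d in L]
T=lambda x,y:("top",190+x/5.7-.41,145+y/5.7-.41)
S=lambda x,y:("scene",215+x/6-.41,170+y/6-.41)
E
python3 - <<'E'
from h import *
np.set_printoptions(precision=4,suppress=True)
print("top cam",ray("top",0,0)[0])
for nm,p,z in [("rimFL",T(430,385),.078),("rimFR",T(677,400),.078),("hingeL",T(452,53),.084),("hingeR",T(697,70),.084),("knob",T(537,515),.025),("drL",T(421,480),.046),("drR",T(660,497),.046)]: print(nm,plane(*p,z))
for nm,p,z in [("rimFL",S(222,265),.078),("rimFR",S(310,418),.078),("rimBR",S(605,330),.078),("knob",S(152,460),.025),("drTR",S(222,513),.046),("drTL",S(137,348),.046)]: print("sc",nm,plane(*p,z))
print("tab",tri(T(584,287),S(328,148)))
print("knob",tri(T(537,515),S(152,460)))
print("lidL",tri(T(450,272),S(288,85)))
print("lidR",tri(T(720,292),S(395,220)))
print("E tab",plane(*T(162,248),.15),"E knob",plane(*T(155,512),.025),"E rim",plane(*T(290,420),.078), plane(*T(335,85),.08),plane(*T(25,230),.15))
for p in [(545,340),(525,430),(560,370)]: print("scoop",plane("top",p[0]*.64,p[1]*.64,.015))
print("handle",plane("top",470*.64,232*.64,.1),plane("top",470*.64,232*.64,.15))
E
```

```text
top cam [ 0.411  -0.3369  0.9198]
rimFL [ 0.4968 -0.3729  0.078 ]
rimFR [ 0.4919 -0.4709  0.078 ]
hingeL [ 0.6312 -0.381   0.084 ]
hingeR [ 0.6252 -0.4802  0.084 ]
knob [ 0.4482 -0.4201  0.025 ]
drL [ 0.461  -0.3707  0.046 ]
drR [ 0.4552 -0.4684  0.046 ]
sc rimFL [ 0.4991 -0.3758  0.078 ]
sc rimFR [ 0.4914 -0.47    0.078 ]
sc rimBR [ 0.6191 -0.4787  0.078 ]
sc knob [ 0.4473 -0.4165  0.025 ]
sc drTR [ 0.4524 -0.4725  0.046 ]
sc drTL [ 0.4602 -0.3742  0.046 ]
tab (array([ 0.5227, -0.4238,  0.1666]), [np.float64(0.0008857368378258406), np.float64(0.0008857368378258857)])
knob (array([ 0.4471, -0.4195,  0.0281]), [np.float64(0.0009619565223426569), np.float64(0.0009619565223426535)])
lidL (array([ 0.5291, -0.3763,  0.1616]), [np.float64(0.00020917895970270692), np.float64(0.00020917895970267187)])
lidR (array([ 0.5228, -0.4729,  0.168 ]), [np.float64(0.0007387843359200212), np.float64(0.000738784335919883)])
E tab [ 0.5388 -0.2711  0.15  ] E knob [ 0.4477 -0.2603  0.025 ] E rim [ 0.4823 -0.3174  0.078 ] [ 0.6184 -0.3337  0.08  ] [ 0.545  -0.2206  0.15  ]
scoop [ 0.4921 -0.5791  0.015 ]
scoop [ 0.3554 -0.5441  0.015 ]
scoop [ 0.4461 -0.6006  0.015 ]
handle [ 0.6405 -0.4527  0.1   ] [ 0.6265 -0.4456  0.15  ]
```

```bash
cat >> h.py <<'E'
from scipy.spatial.transform import Rotation as Ro, Slerp
YAW=-0.058
def goalR(tilt):  # tilt>0: gripper body leans back toward -x keeper
    kx=np.array([np.cos(YAW),np.sin(YAW),0]);ky=np.array([-kx[1],kx[0],0])
    z=np.array([0,0,-1])*np.cos(tilt)+kx*np.sin(tilt)
    y=ky; x=np.cross(y,z); return Ro.from_matrix(np.c_[x,y,z])
def rows(pos,tilt,step=.055,n=None):
    o=ctrl.get_obs();p=np.array(o["tool_pos"]);R=Ro.from_rotvec(o["tool_rot"]);G=goalR(tilt);pos=np.array(pos)
    ang=(R.inv()*G).magnitude()
    n=n or int(max(np.ceil(np.linalg.norm(pos-p)/step),np.ceil(ang/.16),1))
    S=Slerp([0,1],Ro.concatenate([R,G]))
    for i in range(n):
        R0=S(i/n);d=R0.inv().apply((pos-p)/n)*100;w=(R0.inv()*S((i+1)/n)).as_rotvec()
        print([round(float(v),2) for v in d],[round(float(v),3) for v in w])
E
python3 - <<'E'
from h import *
rows([.36,.1,.28],.2)
E
```

```text
[-3.13, -4.2, -0.38] [-0.003, -0.02, -0.025]
[-3.03, -4.28, -0.33] [-0.003, -0.02, -0.025]
[-2.93, -4.35, -0.28] [-0.003, -0.02, -0.025]
[-2.82, -4.42, -0.24] [-0.003, -0.02, -0.025]
[-2.72, -4.49, -0.19] [-0.003, -0.02, -0.025]
[-2.61, -4.56, -0.15] [-0.003, -0.02, -0.025]
[-2.5, -4.62, -0.11] [-0.003, -0.02, -0.025]
[-2.38, -4.68, -0.08] [-0.003, -0.02, -0.025]
[-2.27, -4.74, -0.04] [-0.003, -0.02, -0.025]
[-2.15, -4.79, -0.01] [-0.003, -0.02, -0.025]
```

Emit:
send_rows([
  {"tx": -3.1, "ty": -4.2, "tz": -0.4, "wx": -0.003, "wy": -0.02, "wz": -0.025, "jaw": 1},
  {"tx": -3.0, "ty": -4.3, "tz": -0.3, "wx": -0.003, "wy": -0.02, "wz": -0.025, "jaw": 1},
  {"tx": -2.9, "ty": -4.3, "tz": -0.3, "wx": -0.003, "wy": -0.02, "wz": -0.025, "jaw": 1},
  {"tx": -2.8, "ty": -4.4, "tz": -0.2, "wx": -0.003, "wy": -0.02, "wz": -0.025, "jaw": 1},
  {"tx": -2.7, "ty": -4.5, "tz": -0.2, "wx": -0.003, "wy": -0.02, "wz": -0.025, "jaw": 1},
])

```text
t: 0.82
tool_pos: [0.2751, 0.3436, 0.2586]
tool_rot: [0.262, 3.027, -0.009]
contact_force: [0.2, -0.1, 0.8]
opening: 0.0001
```

Emit:
send_rows([
  {"tx": -2.6, "ty": -4.6, "tz": -0.2, "wx": -0.003, "wy": -0.02, "wz": -0.025, "jaw": 1},
  {"tx": -2.5, "ty": -4.6, "tz": -0.1, "wx": -0.003, "wy": -0.02, "wz": -0.025, "jaw": 1},
  {"tx": -2.4, "ty": -4.7, "tz": -0.1, "wx": -0.003, "wy": -0.02, "wz": -0.025, "jaw": 1},
  {"tx": -2.3, "ty": -4.7, "tz": 0, "wx": -0.003, "wy": -0.02, "wz": -0.025, "jaw": 1},
  {"tx": -2.2, "ty": -4.8, "tz": 0, "wx": -0.003, "wy": -0.02, "wz": -0.025, "jaw": 1},
])

```text
t: 1.45
tool_pos: [0.3653, 0.0895, 0.2797]
tool_rot: [0.056, 2.93, -0.009]
contact_force: [1.9, 0.3, -0.3]
opening: 0.0003
```

Run:
```python
from h import *
rows([.39,-.415,.22],.3)
print(ctrl.get_obs())
```

```text
[-0.3, -5.03, 0.68] [0.0, -0.009, 0.002]
[-0.31, -5.03, 0.69] [0.0, -0.009, 0.002]
[-0.31, -5.03, 0.69] [0.0, -0.009, 0.002]
[-0.31, -5.03, 0.7] [0.0, -0.009, 0.002]
[-0.32, -5.03, 0.7] [0.0, -0.009, 0.002]
[-0.32, -5.03, 0.71] [0.0, -0.009, 0.002]
[-0.32, -5.03, 0.71] [0.0, -0.009, 0.002]
[-0.33, -5.03, 0.72] [0.0, -0.009, 0.002]
[-0.33, -5.02, 0.72] [0.0, -0.009, 0.002]
[-0.34, -5.02, 0.72] [0.0, -0.009, 0.002]
{'t': 1.45, 'q': array([ 0.05766335, -0.79135014,  2.19914961, -0.02190519,  1.52428923,
       -1.47623516]), 'dq': array([-1.32996973, -0.17221154,  0.0466355 ,  0.25031166, -0.09981204,
       -1.51259782]), 'effort': array([  7.05138803,  -7.36206785, -38.71292353,  -0.3033724 ,
        -0.36091053,   1.26546901]), 'tool_pos': array([0.3653246 , 0.08952826, 0.27968551]), 'tool_rot': array([ 0.05594994,  2.9304911 , -0.0087005 ]), 'contact_force': array([ 1.90619763,  0.30075419, -0.33157495]), 'wrist_torque': array([ 0.01036773,  0.0332912 , -0.00674885]), 'opening': 0.0002504691558159513}
```

Emit:
send_rows([
  {"tx": -0.3, "ty": -5.0, "tz": 0.7, "wy": -0.009, "jaw": 1},
  {"tx": -0.3, "ty": -5.0, "tz": 0.7, "wy": -0.009, "jaw": 1},
  {"tx": -0.3, "ty": -5.0, "tz": 0.7, "wy": -0.009, "jaw": 1},
  {"tx": -0.3, "ty": -5.0, "tz": 0.7, "wy": -0.009, "jaw": 1},
  {"tx": -0.3, "ty": -5.0, "tz": 0.7, "wy": -0.009, "jaw": 1},
])

```text
invalid input at $.series[0]: expected keys tx, ty, tz, wx, wy, wz, jaw
```

Emit:
send_rows([
  {"tx": -0.3, "ty": -5.0, "tz": 0.7, "wy": -0.009, "jaw": 1},
  {"tx": -0.3, "ty": -5.0, "tz": 0.7, "wy": -0.009, "jaw": 1},
  {"tx": -0.3, "ty": -5.0, "tz": 0.7, "wy": -0.009, "jaw": 1},
  {"tx": -0.3, "ty": -5.0, "tz": 0.7, "wy": -0.009, "jaw": 1},
  {"tx": -0.3, "ty": -4.5, "tz": 0.7, "wy": -0.009, "jaw": 1},
])

```text
invalid input at $.series[0]: expected keys tx, ty, tz, wx, wy, wz, jaw
```

Run:
```python
from h import *
import cv2
o=ctrl.get_obs();print(o["tool_pos"],o["tool_rot"],o["contact_force"])
im=ctrl.get_image("wrist"); cv2.imwrite("pics/w1.png",cv2.resize(im[:,:,::-1],(800,600)))
im=ctrl.get_image("scene")[120:290,150:350]; cv2.imwrite("pics/s1.png",cv2.resize(im[:,:,::-1],None,fx=3.5,fy=3.5,interpolation=cv2.INTER_CUBIC))
# pre-push: tip target; TCP = tip - .011*z
def tcp(tip,t): return np.array(tip)-goalR(t).apply([0,0,.011])
g=tcp([.412,-.418,.022],.3);print(g);rows(g,.3,.04)
```

```text
[0.3653246  0.08952826 0.27968551] [ 0.05594994  2.9304911  -0.0087005 ] [ 1.90619763  0.30075419 -0.33157495]
[ 0.40875474 -0.41781156  0.0325087 ]
[-0.1, -3.34, 1.72] [-0.0, -0.006, 0.001]
[-0.09, -3.34, 1.72] [-0.0, -0.006, 0.001]
[-0.08, -3.34, 1.72] [-0.0, -0.006, 0.001]
[-0.07, -3.34, 1.72] [-0.0, -0.006, 0.001]
[-0.06, -3.34, 1.72] [-0.0, -0.006, 0.001]
[-0.05, -3.34, 1.72] [-0.0, -0.006, 0.001]
[-0.05, -3.34, 1.72] [-0.0, -0.006, 0.001]
[-0.04, -3.34, 1.72] [-0.0, -0.006, 0.001]
[-0.03, -3.34, 1.72] [-0.0, -0.006, 0.001]
[-0.02, -3.34, 1.72] [-0.0, -0.006, 0.001]
[-0.01, -3.34, 1.72] [-0.0, -0.006, 0.001]
[-0.0, -3.34, 1.72] [-0.0, -0.006, 0.001]
[0.01, -3.34, 1.72] [-0.0, -0.006, 0.001]
[0.01, -3.34, 1.72] [-0.0, -0.006, 0.001]
[0.02, -3.34, 1.72] [-0.0, -0.006, 0.001]
```

View pics/w1.png

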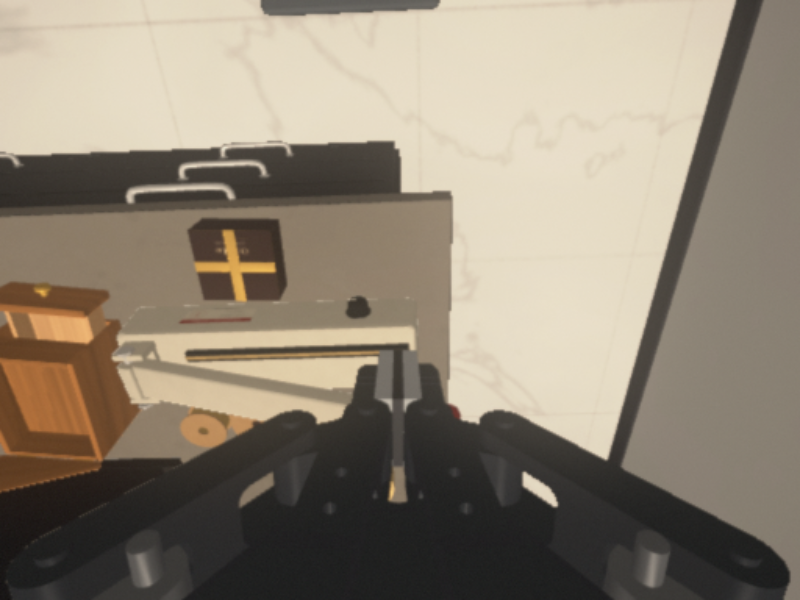

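View pics/s1.png

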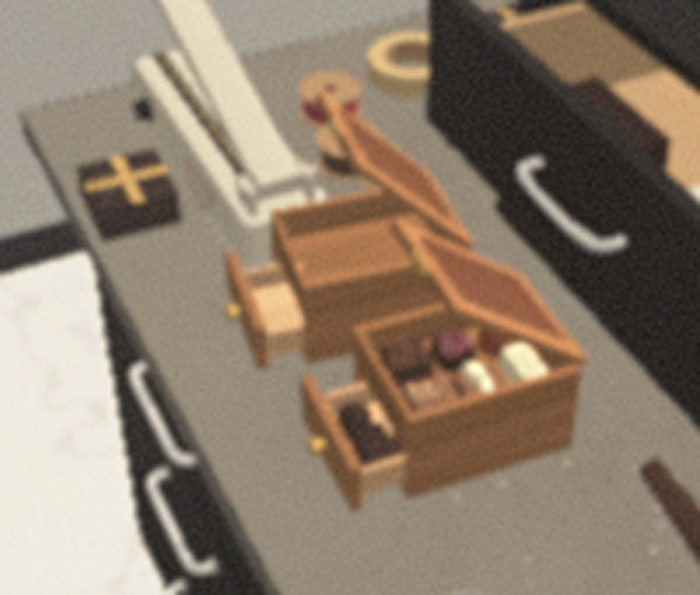

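The rows were refused because all seven keys are required, so the arm hasn't moved past (0.365, 0.09). The views show the jaws shut and the scene undisturbed. I'll resend.

Emit:
send_rows([
  {"tx": -0.3, "ty": -5.0, "tz": 0.7, "wx": 0, "wy": -0.009, "wz": 0, "jaw": 1},
  {"tx": -0.3, "ty": -5.0, "tz": 0.7, "wx": 0, "wy": -0.009, "wz": 0, "jaw": 1},
  {"tx": -0.3, "ty": -5.0, "tz": 0.7, "wx": 0, "wy": -0.009, "wz": 0, "jaw": 1},
  {"tx": -0.3, "ty": -5.0, "tz": 0.7, "wx": 0, "wy": -0.009, "wz": 0, "jaw": 1},
  {"tx": -0.3, "ty": -5.0, "tz": 0.7, "wx": 0, "wy": -0.009, "wz": 0, "jaw": 1},
])

```text
t: 2.17
tool_pos: [0.378, -0.1656, 0.25]
tool_rot: [0.055, 2.879, -0.01]
contact_force: [0.2, 0.1, 0.1]
opening: -0.0001
```

Emit:
send_rows([
  {"tx": -0.3, "ty": -5.0, "tz": 0.7, "wx": 0, "wy": -0.009, "wz": 0, "jaw": 1},
  {"tx": -0.3, "ty": -5.0, "tz": 0.7, "wx": 0, "wy": -0.009, "wz": 0, "jaw": 1},
  {"tx": -0.3, "ty": -5.0, "tz": 0.7, "wx": 0, "wy": -0.009, "wz": 0, "jaw": 1},
  {"tx": -0.3, "ty": -5.0, "tz": 0.7, "wx": 0, "wy": -0.009, "wz": 0, "jaw": 1},
  {"tx": -0.3, "ty": -4.5, "tz": 0.7, "wx": 0, "wy": -0.009, "wz": 0, "jaw": 1},
])

```text
t: 2.8
tool_pos: [0.3946, -0.4165, 0.2189]
tool_rot: [0.053, 2.832, -0.007]
contact_force: [0.5, 0.6, -1.1]
opening: 0.0003
```

```bash
cat >> h.py <<'E'
def tcp(tip,t): return np.array(tip)-goalR(t).apply([0,0,.011])
E
python3 - <<'E'
from h import *
o=ctrl.get_obs();print(o["q"],o["tool_pos"],o["tool_rot"],o["contact_force"])
g=tcp([.412,-.418,.022],.3);print(g);rows(g,.3,.05)
E
```

```text
[-1.06688878 -0.17971282  1.89562162  0.27695837  1.27454941 -2.66155904] [ 0.39458194 -0.41652224  0.21888908] [ 0.05281383  2.83178984 -0.00654264] [ 0.54278001  0.56307056 -1.10738092]
[ 0.40875474 -0.41781156  0.0325087 ]
[1.08, -0.02, 4.55] [0.002, 0.002, 0.005]
[1.07, -0.02, 4.55] [0.002, 0.002, 0.005]
[1.06, -0.02, 4.55] [0.002, 0.002, 0.005]
[1.05, -0.01, 4.55] [0.002, 0.002, 0.005]
```

Emit:
send_rows([
  {"tx": 1.1, "ty": 0, "tz": 4.5, "wx": 0.002, "wy": 0.002, "wz": 0.005, "jaw": 1},
  {"tx": 1.1, "ty": 0, "tz": 4.5, "wx": 0.002, "wy": 0.002, "wz": 0.005, "jaw": 1},
  {"tx": 1.1, "ty": 0, "tz": 4.5, "wx": 0.002, "wy": 0.002, "wz": 0.005, "jaw": 1},
  {"tx": 1.1, "ty": 0, "tz": 4.5, "wx": 0.002, "wy": 0.002, "wz": 0.005, "jaw": 1},
  {"tx": 0, "ty": 0, "tz": 0, "wx": 0, "wy": 0, "wz": 0, "jaw": 1},
])

```text
t: 3.42
tool_pos: [0.4106, -0.4168, 0.0281]
tool_rot: [0.084, 2.84, -0.009]
contact_force: [-0.3, 1.1, -0.0]
opening: 0.0001
```

Run:
```python
from h import *
import cv2
o=ctrl.get_obs();print(o["tool_pos"],o["tool_rot"],o["contact_force"])
im=ctrl.get_image("scene")[170:270,215:335]; cv2.imwrite("pics/s2.png",cv2.resize(im[:,:,::-1],None,fx=6,fy=6,interpolation=cv2.INTER_CUBIC))
im=ctrl.get_image("top")[145:245,190:330]; cv2.imwrite("pics/t2.png",cv2.resize(im[:,:,::-1],None,fx=5.7,fy=5.7,interpolation=cv2.INTER_CUBIC))
print(tcp([.4856-.011-.0105,-.4215,.02],.3))
rows(tcp([.4856-.011-.0105,-.4215,.02],.3),.3,n=10)
```

```text
[ 0.41057817 -0.41680587  0.02811586] [ 0.0837447   2.84049503 -0.00910864] [-0.3339403   1.07822556 -0.01319049]
[ 0.46085474 -0.42131156  0.0305087 ]
[-0.45, 0.02, 0.17] [-0.001, 0.001, 0.0]
[-0.45, 0.02, 0.17] [-0.001, 0.001, 0.0]
[-0.45, 0.02, 0.17] [-0.001, 0.001, 0.0]
[-0.45, 0.02, 0.17] [-0.001, 0.001, 0.0]
[-0.45, 0.02, 0.17] [-0.001, 0.001, 0.0]
[-0.45, 0.02, 0.17] [-0.001, 0.001, 0.0]
[-0.45, 0.02, 0.17] [-0.001, 0.001, 0.0]
[-0.45, 0.02, 0.17] [-0.001, 0.001, 0.0]
[-0.45, 0.02, 0.17] [-0.001, 0.001, 0.0]
[-0.45, 0.02, 0.17] [-0.001, 0.001, 0.0]
```

View pics/s2.png

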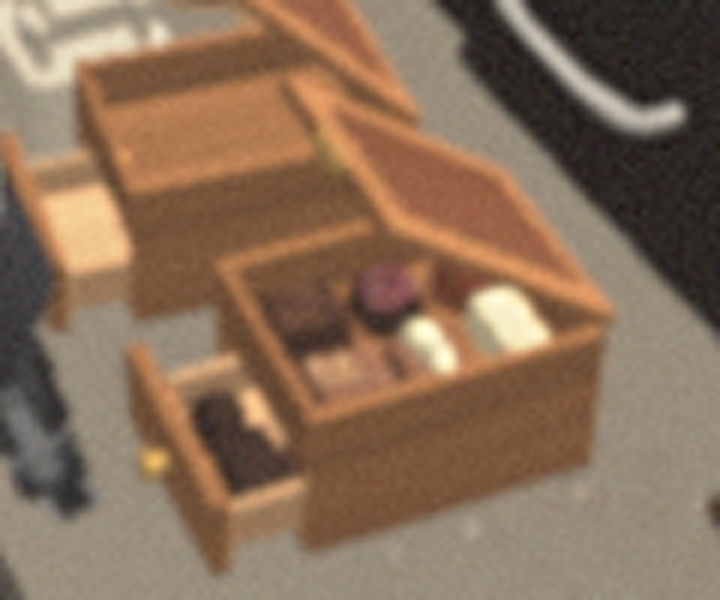

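View pics/t2.png

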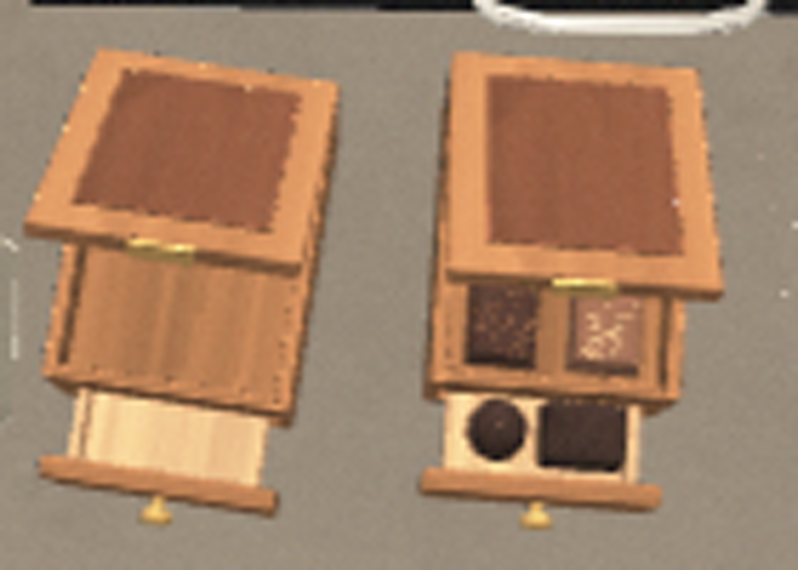

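The fingertips (scene crop ~70,500) stand just in front of the knob (152,460), and nothing has moved. Now I'll push slowly.

Emit:
send_rows([
  {"tx": -0.5, "ty": 0, "tz": 0.2, "wx": 0, "wy": 0, "wz": 0, "jaw": 1},
  {"tx": -0.5, "ty": 0, "tz": 0.2, "wx": 0, "wy": 0, "wz": 0, "jaw": 1},
  {"tx": -0.5, "ty": 0, "tz": 0.1, "wx": 0, "wy": 0, "wz": 0, "jaw": 1},
  {"tx": -0.4, "ty": 0, "tz": 0.1, "wx": 0, "wy": 0, "wz": 0, "jaw": 1},
  {"tx": -0.4, "ty": 0, "tz": 0.1, "wx": 0, "wy": 0, "wz": 0, "jaw": 1},
])

```text
t: 4.15
tool_pos: [0.4411, -0.4266, 0.0426]
tool_rot: [0.08, 2.827, -0.037]
contact_force: [-1.4, -0.1, -0.4]
opening: 0.0001
```

Emit:
send_rows([
  {"tx": -0.4, "ty": 0, "tz": 0.1, "wx": 0, "wy": 0, "wz": 0, "jaw": 1},
  {"tx": -0.4, "ty": 0, "tz": 0.1, "wx": 0, "wy": 0, "wz": 0, "jaw": 1},
  {"tx": -0.4, "ty": 0, "tz": 0.1, "wx": 0, "wy": 0, "wz": 0, "jaw": 1},
])

```text
t: 4.53
tool_pos: [0.4534, -0.4273, 0.0426]
tool_rot: [0.08, 2.829, -0.037]
contact_force: [-1.4, -0.3, -0.8]
opening: 0.0001
```

Run:
```python
from h import *
import cv2
o=ctrl.get_obs();print(o["tool_pos"],o["tool_rot"],o["contact_force"])
im=ctrl.get_image("scene")[170:270,215:335]; cv2.imwrite("pics/s3.png",cv2.resize(im[:,:,::-1],None,fx=6,fy=6,interpolation=cv2.INTER_CUBIC))
im=ctrl.get_image("wrist"); cv2.imwrite("pics/w3.png",cv2.resize(im[:,:,::-1],(600,450)))
```

```text
[ 0.45341947 -0.42728369  0.04257809] [ 0.08038829  2.82903401 -0.03657871] [-1.38181499 -0.27283846 -0.83275709]
```

View pics/s3.png

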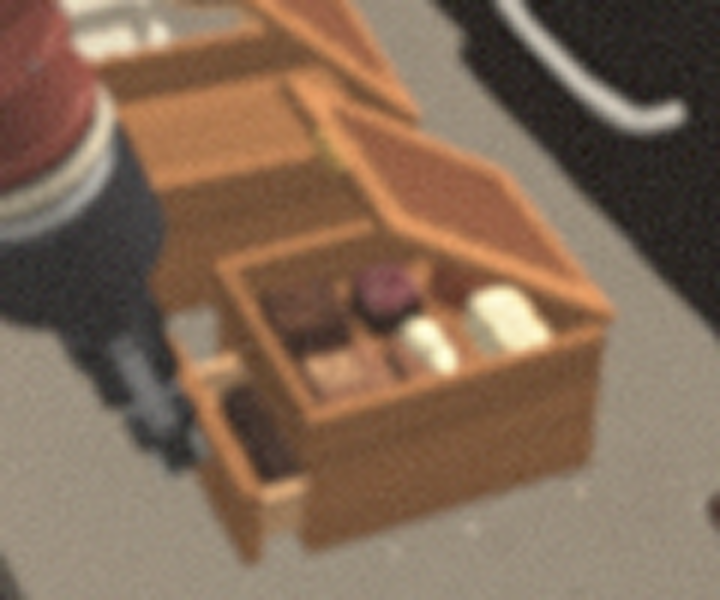

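View pics/w3.png

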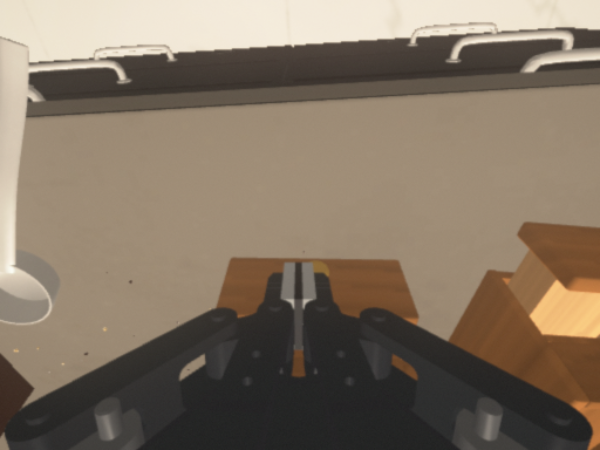

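Run:
```python
from h import *
o=ctrl.get_obs();print(o["tool_pos"],o["tool_rot"],o["contact_force"],o["dq"])
print(plane(*S(258,490),.046),plane(*S(180,345),.046), goalR(.3).as_rotvec())
R=Ro.from_rotvec(o["tool_rot"]).as_matrix();print(R)
rows(tcp([.438,-.419,.018],.3),.3,n=4)
```

```text
[ 0.45380732 -0.42718965  0.042826  ] [ 0.07988781  2.82834102 -0.03632468] [ 0.1969377  -0.39008364  0.07355849] [-0.00163089 -0.00677052  0.00581256  0.00768084 -0.00051986 -0.00153016]
[ 0.47013729 -0.467899    0.046     ] [ 0.47699084 -0.38050355  0.046     ] [ 0.08239753  2.84049761 -0.01245317]
[[-0.95019954  0.05901433  0.3060035 ]
 [ 0.05113609  0.99812275 -0.03370568]
 [-0.30741818 -0.0163793  -0.95143354]]
[0.57, 0.19, 0.19] [-0.004, 0.003, 0.001]
[0.57, 0.19, 0.19] [-0.004, 0.003, 0.001]
[0.57, 0.18, 0.19] [-0.004, 0.003, 0.001]
[0.57, 0.18, 0.2] [-0.004, 0.003, 0.001]
```

The fingertips slid up over the knob and now press the drawer front just above it, which is still central. The face is at x≈0.472, with about 13 mm left. I'll continue from here.

Emit:
send_rows([
  {"tx": -0.4, "ty": 0, "tz": 0.15, "wx": 0, "wy": 0, "wz": 0, "jaw": 1},
  {"tx": -0.4, "ty": 0, "tz": 0.15, "wx": 0, "wy": 0, "wz": 0, "jaw": 1},
  {"tx": -0.4, "ty": 0, "tz": 0.15, "wx": 0, "wy": 0, "wz": 0, "jaw": 1},
])

```text
t: 5.0
tool_pos: [0.4674, -0.4281, 0.0426]
tool_rot: [0.08, 2.828, -0.036]
contact_force: [-2.1, 0.7, 1.0]
opening: 0.0003
```

Emit:
send_rows([
  {"tx": -0.3, "ty": 0, "tz": 0.1, "wx": 0, "wy": 0, "wz": 0, "jaw": 1},
  {"tx": -0.2, "ty": 0, "tz": 0.1, "wx": 0, "wy": 0, "wz": 0, "jaw": 1},
])

```text
t: 5.25
tool_pos: [0.4719, -0.4284, 0.0424]
tool_rot: [0.078, 2.832, -0.035]
contact_force: [-18.7, 4.2, 13.9]
opening: -0.0001
```

Force jumped to about 19 N at x≈0.4857, which matches the predicted shut face, so the drawer is home. I'll retreat and check.

Emit:
send_rows([
  {"tx": 1.0, "ty": 0, "tz": -0.3, "wx": 0, "wy": 0, "wz": 0, "jaw": 1},
  {"tx": 3.0, "ty": 0, "tz": -1.0, "wx": 0, "wy": 0, "wz": 0, "jaw": 1},
  {"tx": 1.0, "ty": 0, "tz": -5.0, "wx": 0, "wy": 0, "wz": 0, "jaw": 1},
  {"tx": 0, "ty": 0, "tz": -6.0, "wx": 0, "wy": 0, "wz": 0, "jaw": 1},
  {"tx": -1.0, "ty": 0, "tz": -6.0, "wx": 0, "wy": 0, "wz": 0, "jaw": 1},
])

```text
t: 5.88
tool_pos: [0.374, -0.4163, 0.2004]
tool_rot: [0.08, 2.837, -0.018]
contact_force: [0.8, -0.9, 1.3]
opening: -0.0001
```

Run:
```python
from h import *
import cv2
o=ctrl.get_obs();print(o["tool_pos"],o["tool_rot"],o["contact_force"])
im=ctrl.get_image("scene")[170:270,215:335]; cv2.imwrite("pics/s4.png",cv2.resize(im[:,:,::-1],None,fx=6,fy=6,interpolation=cv2.INTER_CUBIC))
im=ctrl.get_image("top")[145:245,190:330]; cv2.imwrite("pics/t4.png",cv2.resize(im[:,:,::-1],None,fx=5.7,fy=5.7,interpolation=cv2.INTER_CUBIC))
rows(tcp([.528,-.425,.20],.1),.1)
```

```text
[ 0.37398335 -0.41631791  0.20037765] [ 0.08043551  2.83710764 -0.01812743] [ 0.75026386 -0.92977429  1.33600684]
[-4.78, 0.16, 1.49] [-0.006, 0.071, 0.001]
[-4.87, 0.16, 1.15] [-0.006, 0.071, 0.001]
[-4.94, 0.16, 0.8] [-0.006, 0.071, 0.001]
```

View pics/s4.png

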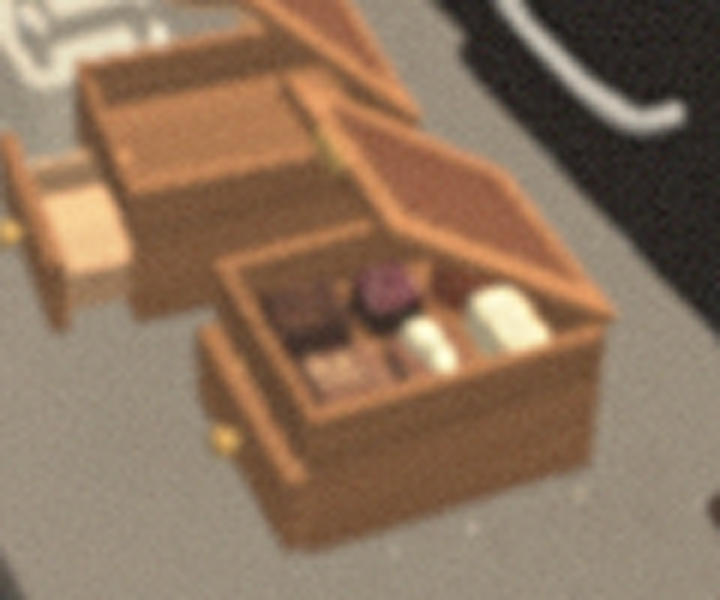

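View pics/t4.png

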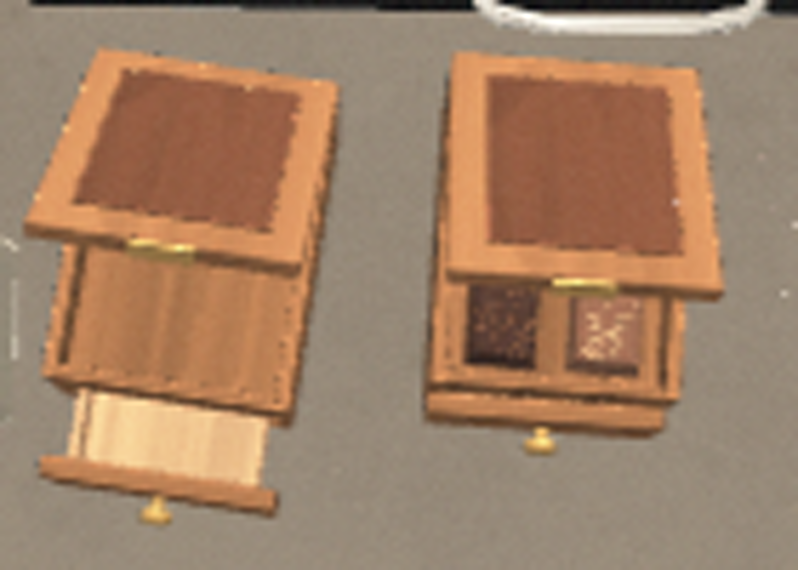

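The drawer front is flush in both views (knob at 540,440 in the top crop), and the empty keeper hasn't changed. Next is the lid: I'll approach from above, near its free edge.

Emit:
send_rows([
  {"tx": 0, "ty": 0, "tz": -3.0, "wx": 0, "wy": 0.05, "wz": 0, "jaw": 1},
  {"tx": -4.8, "ty": 0.2, "tz": 1.3, "wx": -0.006, "wy": 0.05, "wz": 0, "jaw": 1},
  {"tx": -4.9, "ty": 0.2, "tz": 1.0, "wx": -0.006, "wy": 0.05, "wz": 0, "jaw": 1},
  {"tx": -4.9, "ty": 0.2, "tz": 0.8, "wx": -0.006, "wy": 0.05, "wz": 0, "jaw": 1},
  {"tx": 0, "ty": 0, "tz": 0, "wx": 0, "wy": 0, "wz": 0, "jaw": 1},
])

```text
t: 6.6
tool_pos: [0.5206, -0.4234, 0.2388]
tool_rot: [0.088, 3.029, -0.011]
contact_force: [-0.0, -0.5, 0.4]
opening: -0.0002
```

Run:
```python
from h import *
o=ctrl.get_obs();print(o["tool_pos"],o["tool_rot"],o["contact_force"])
rows(tcp([.532,-.425,.19],.1),.1)
```

```text
[ 0.5205672  -0.42342953  0.23877297] [ 0.08783682  3.02897676 -0.01099332] [-0.04811474 -0.50965903  0.37837137]
[-0.61, -0.08, 3.88] [-0.004, 0.011, 0.0]
```

Emit:
send_rows([
  {"tx": -0.6, "ty": 0, "tz": 2.0, "wx": 0, "wy": 0.01, "wz": 0, "jaw": 1},
  {"tx": 0, "ty": 0, "tz": 2.0, "wx": 0, "wy": 0, "wz": 0, "jaw": 1},
  {"tx": 0, "ty": 0, "tz": 0.6, "wx": 0, "wy": 0, "wz": 0, "jaw": 1},
  {"tx": 0, "ty": 0, "tz": 0.6, "wx": 0, "wy": 0, "wz": 0, "jaw": 1},
  {"tx": 0, "ty": 0, "tz": 0.6, "wx": 0, "wy": 0, "wz": 0, "jaw": 1},
])

```text
t: 7.22
tool_pos: [0.531, -0.4246, 0.1789]
tool_rot: [0.09, 3.038, -0.01]
contact_force: [1.5, -0.5, 0.3]
opening: -0.0001
```

Emit:
send_rows([
  {"tx": 0, "ty": 0, "tz": 0.6, "wx": 0, "wy": 0, "wz": 0, "jaw": 1},
  {"tx": 0, "ty": 0, "tz": 0.6, "wx": 0, "wy": 0, "wz": 0, "jaw": 1},
  {"tx": 0, "ty": 0, "tz": 0.6, "wx": 0, "wy": 0, "wz": 0, "jaw": 1},
])

```text
t: 7.6
tool_pos: [0.5332, -0.4258, 0.162]
tool_rot: [0.091, 3.036, -0.014]
contact_force: [0.3, -0.6, 1.1]
opening: 0.0
```

Emit:
send_rows([
  {"tx": 0.1, "ty": 0, "tz": 0.7, "wx": 0, "wy": 0, "wz": 0, "jaw": 1},
  {"tx": 0.1, "ty": 0, "tz": 0.7, "wx": 0, "wy": 0, "wz": 0, "jaw": 1},
  {"tx": 0.1, "ty": 0, "tz": 0.7, "wx": 0, "wy": 0, "wz": 0, "jaw": 1},
  {"tx": 0.1, "ty": 0, "tz": 0.7, "wx": 0, "wy": 0, "wz": 0, "jaw": 1},
  {"tx": 0.1, "ty": 0, "tz": 0.7, "wx": 0, "wy": 0, "wz": 0, "jaw": 1},
])

```text
t: 8.22
tool_pos: [0.5318, -0.4259, 0.1242]
tool_rot: [0.09, 3.036, -0.014]
contact_force: [-0.2, -0.5, 0.9]
opening: 0.0001
```

Run:
```python
from h import *
import cv2
o=ctrl.get_obs();print(o["tool_pos"],o["tool_rot"],o["contact_force"])
im=ctrl.get_image("scene")[170:270,215:335]; cv2.imwrite("pics/s5.png",cv2.resize(im[:,:,::-1],None,fx=6,fy=6,interpolation=cv2.INTER_CUBIC))
```

```text
[ 0.53181449 -0.42590728  0.1242252 ] [ 0.09029719  3.03614928 -0.01422884] [-0.24364904 -0.45475287  0.86883515]
```

View pics/s5.png

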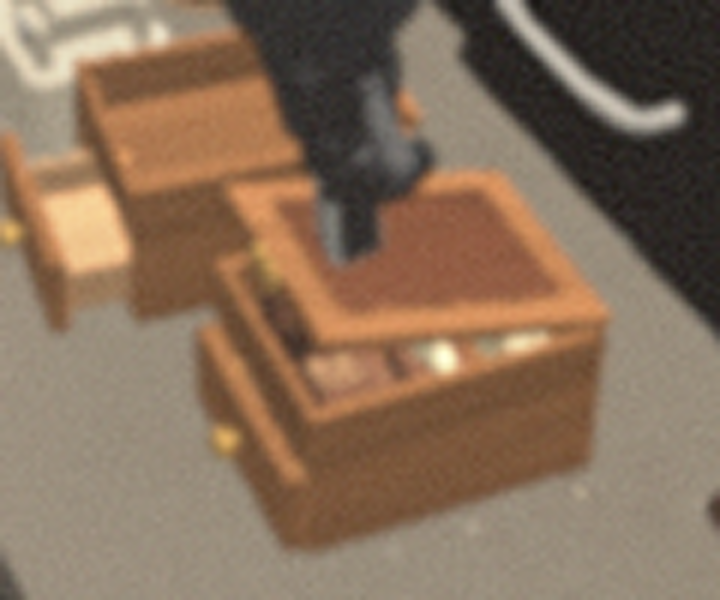

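The lid is coming down cleanly, with the fingertip at about (345,260) in the crop, near the free edge. I'll continue.

Emit:
send_rows([
  {"tx": 0.1, "ty": 0, "tz": 0.6, "wx": 0, "wy": 0, "wz": 0, "jaw": 1},
  {"tx": 0.1, "ty": 0, "tz": 0.6, "wx": 0, "wy": 0, "wz": 0, "jaw": 1},
  {"tx": 0.1, "ty": 0, "tz": 0.5, "wx": 0, "wy": 0, "wz": 0, "jaw": 1},
])

```text
t: 8.65
tool_pos: [0.53, -0.4256, 0.1047]
tool_rot: [0.09, 3.037, -0.013]
contact_force: [-0.2, -0.3, 0.8]
opening: -0.0
```

Emit:
send_rows([
  {"tx": 0, "ty": 0, "tz": 0.4, "wx": 0, "wy": 0, "wz": 0, "jaw": 1},
  {"tx": 0, "ty": 0, "tz": 0.3, "wx": 0, "wy": 0, "wz": 0, "jaw": 1},
])

```text
t: 8.9
tool_pos: [0.5305, -0.4256, 0.0973]
tool_rot: [0.09, 3.038, -0.012]
contact_force: [-5.2, 2.8, 13.6]
opening: 0.0
```

Emit:
send_rows([
  {"tx": 0, "ty": 0, "tz": -1.0, "wx": 0, "wy": 0, "wz": 0, "jaw": 1},
  {"tx": 0, "ty": 0, "tz": -4.0, "wx": 0, "wy": 0, "wz": 0, "jaw": 1},
  {"tx": 2.0, "ty": 0, "tz": -5.0, "wx": 0, "wy": 0, "wz": 0, "jaw": 1},
  {"tx": 5.0, "ty": 0, "tz": -3.0, "wx": 0, "wy": 0, "wz": 0, "jaw": 1},
  {"tx": 5.0, "ty": 0, "tz": 0, "wx": 0, "wy": 0, "wz": 0, "jaw": 1},
])

```text
t: 9.52
tool_pos: [0.398, -0.4175, 0.2207]
tool_rot: [0.083, 3.036, -0.018]
contact_force: [-0.6, 0.4, 0.5]
opening: 0.0001
```

Emit:
send_rows([
  {"tx": 3.0, "ty": 0, "tz": -1.0, "wx": 0, "wy": 0, "wz": 0, "jaw": 1},
  {"tx": 0, "ty": 0, "tz": 0, "wx": 0, "wy": 0, "wz": 0, "jaw": 1},
  {"tx": 0, "ty": 0, "tz": 0, "wx": 0, "wy": 0, "wz": 0, "jaw": 1},
])

```text
t: 9.9
tool_pos: [0.3649, -0.4158, 0.2298]
tool_rot: [0.088, 3.033, -0.023]
contact_force: [0.2, -0.8, 0.2]
opening: 0.0002
```

Run:
```python
from h import *
import cv2
o=ctrl.get_obs();print(o["tool_pos"],o["contact_force"],o["t"])
a=ctrl.get_image("scene")[170:270,215:335];a=cv2.resize(a[:,:,::-1],(400,333),interpolation=cv2.INTER_CUBIC)
b=ctrl.get_image("top")[145:245,190:330];b=cv2.resize(b[:,:,::-1],(798,570),interpolation=cv2.INTER_CUBIC)
cv2.imwrite("pics/t6.png",b);cv2.imwrite("pics/s6.png",cv2.resize(a,(720,600)))
```

```text
[ 0.36486168 -0.41583564  0.2297847 ] [ 0.21969554 -0.83937501  0.21289753] 9.9
```

View pics/s6.png

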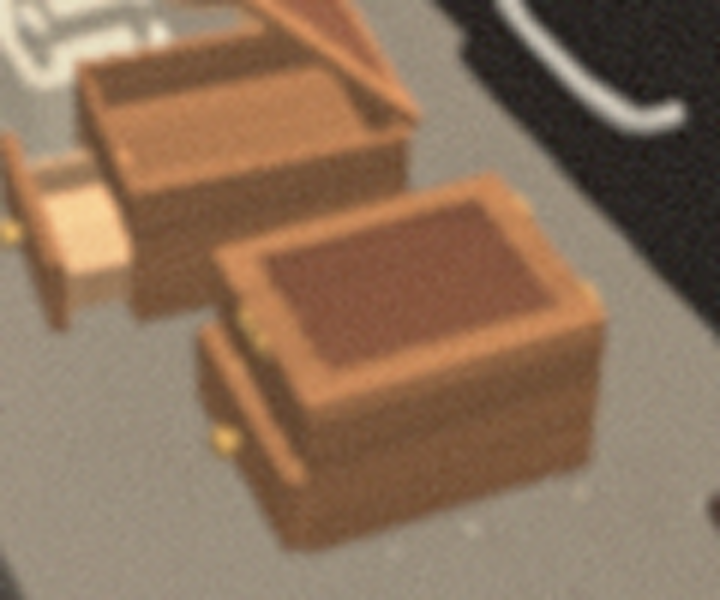

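View pics/t6.png

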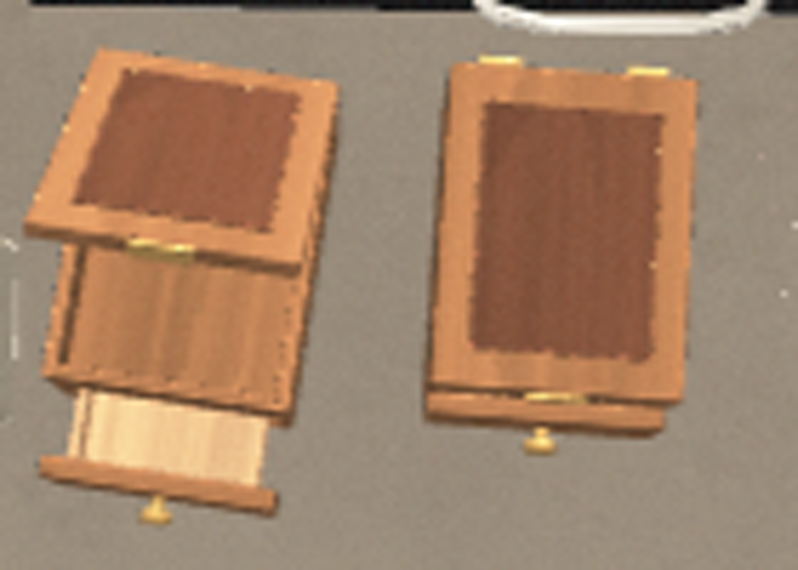

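The lid lies flat with no gap, the drawer is flush (knob at 540,440), and the empty keeper is unchanged. I'm handing the job in.

Run:
```python
from h import *
print(ctrl.finish_job())
```

```text
the job is handed in; nothing more can be done
None
```

The filled keeper (the right-hand one in the top view) is closed: I pushed its drawer home first, then its lid down, with shut fingertips. The job was handed in at about 10 s.

- **Drawer:** it met its stop at about 19 N, with the front at x≈0.486, where the shut face was predicted. It looks flush in both views.
- **Lid:** it moved at about 1 N and met its stop at about 14 N, with the fingertips about 86 mm above the counter, which is the shut height. The final pictures show it flat with no gap.
- **Surroundings:** in the last crops, the empty keeper's lid and drawer look unchanged. Those crops don't cover the ribbon, gift box or scoop, so I didn't re-check them at the end, but the arm's path stayed clear of them. The arm was touching nothing at hand-in.

Two things did not go as planned:
- **Refused moves:** two move calls were refused because they lacked some keys; I resent them.
- **Fingertips slipped:** during the drawer push they slid up over the knob, probably by about 14 mm. I finished the push on the drawer front just above it, about 6 mm off centre.

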